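# Complete the perm-rod tray and step its tally to zero

### The job

Lay the loose perm rod in the free cradle of the rod tray, letting it settle in the groove before you let go. Then press the tray's tally button, fully down and fully up each time, until the numeral 0 stands at the mark, and leave the button up; feel for the button and do not force it. Leave the other rod, the pots and the bottle alone.

Things in the scene. Friction and masses are not known exactly. Their poses are not given: they have to be found in the camera images.
- rod_tray: Grey plastic tray fixed to the counter, 172 (x) x 252 (y) mm, plate top 12 mm up. Origin: centre of the underside; z up; its -x side faces roughly to the robot. White V cradles at (-34, 72) (free) and (34, 72) (kept rod). Grey tally housing 155 x 108 mm centred at (0, -62), top 60 mm up: dial under a clear lens at (22, -62), 96 mm across, 68 mm up; button at (-52, -62).
- free_cradle (a point): Where the centre of a seated rod lies in the free cradle, 31 mm above the counter; axes as the tray's, groove along y. The cradle is two 90-degree V blocks, 12 mm long, centred 26 mm either side along y; the 40 mm between them is open for fingers down to the plate, 19 mm below this point. The V's mouth is 30 mm wide, about level with this point.
- loose_rod: Yellow plastic perm rod with flared ends and a thinner waist, lying on the counter; 72 mm long along its own y, behaves like a 22 mm cylinder; 20 g. Origin on its side, 11 mm from the axis (it turns as the rod rolls).
- rod_center (a point): Centre of the loose rod, on its axis; y along the rod.
- kept_rod: An identical yellow rod already lying in the tray's rear cradle. Leave it.
- button_collar (a point): Centre of the top face of the steel collar (38 mm across, 62 mm above the counter) round the tally button, on the button's vertical axis. The button's round black cap, 25 mm across, has a flat rubber top that gives 1 mm per 4 N; it is screwed on at a height that differs each time: its top stands 18 to 28 mm above this point when up. Only touch or sight tells.
- tally_button (a joint): Press depth of the button, 0 up, 0.011 m fully down against a stop (read at the stem, below the rubber top). It moves straight down; it takes about 2 N at first and 4 to 5 N near the bottom, and returns by itself. Pressing harder than 40 N counts as forcing it.
- tally_dial (a joint): Angle of the dial (rad), 0 when numeral 0 is at the mark, growing counter-clockwise seen from above. Starts 2 to 7 steps below 0. A full press (10 mm or more) and full release advances it to the next stop, half on the way down, half on the way up; stops are 0.628 apart, 0 is one. The first press may give a part step; so may a shallow one. It never turns back: if 0 is passed, go round again.
- dial_zero (a point): Point on the dial at the numeral 0, 36 mm from the dial's axis. The dial is a white disc 80 mm across, black numerals 0 to 9 round its rim, a black bar from hub to the 0; the lens keeps fingers off it.
- dial_mark (a point): Point over the dial's rim, 36 mm from its axis, that the fixed black arrow on the housing between dial and button points to; dial_zero comes here when the 0 is at the mark.
- cream_pot: Blue cream pot, 58 mm across, 37 mm high; origin at the centre of its underside. Bystander.
- wax_pot: White pot with brown lid, 50 mm across, 51 mm high; origin at the centre of its underside. Bystander.
- developer: Small white bottle with a pointed nozzle, 36 mm across, 126 mm high; origin at the centre of its underside. Bystander.
Things that resemble listed ones, but are neither listed nor needed, are in the scene too. What is shaped like the loose_rod but purple is not meant.

How it is judged:
On the way, in this order (a step that is already met when the one before it is completed fails the run):
1. the loose rod rests in the free cradle while the fingers still hold it (x of rod_center in the frame of free_cradle between -0.004 and 0.004 m and y of rod_center in the frame of free_cradle between -0.009 and 0.009 m and z of rod_center in the frame of free_cradle between -0.004 and 0.0025 m and angle between the y axis of loose_rod and the y axis of rod_tray, either way round below 0.12 rad and contact force between the fingers and loose_rod above 0.3 N), for 0.1 s.
2. numeral 0 stands at the mark with the button up (horizontal distance between dial_zero and dial_mark below 0.006 m and value of joint tally_button below 0.0015 m), for 0.2 s.
At the end, for the whole second after the job is handed in: the loose rod lies at rest in the free cradle (within 4 mm across, 9 mm along, 2.5 mm above its seat, within 7 degrees), numeral 0 is within 6 mm of the mark, the button is up within 1.5 mm (all of step 2 and x of rod_center in the frame of free_cradle between -0.004 and 0.004 m and y of rod_center in the frame of free_cradle between -0.009 and 0.009 m and z of rod_center in the frame of free_cradle between -0.004 and 0.0025 m and angle between the y axis of loose_rod and the y axis of rod_tray, either way round below 0.12 rad and linear speed of loose_rod below 0.02 m/s); the robot touches nothing.
It fails at once if the button is forced (over 40 N) (contact force between the fingers and tally_button above 40 N).
It fails at once if the kept rod is moved more than 10 mm (distance of kept_rod from where it was at the start of the episode above 0.01 m).
It fails at once if the cream pot is moved more than 20 mm or tipped (distance of cream_pot from where it was at the start of the episode above 0.02 m or angle between cream_pot's own z axis and vertical above 0.5 rad).
It fails at once if the wax pot is moved more than 20 mm or tipped (distance of wax_pot from where it was at the start of the episode above 0.02 m or angle between wax_pot's own z axis and vertical above 0.5 rad).
It fails at once if the bottle is moved more than 20 mm or tipped (distance of developer from where it was at the start of the episode above 0.02 m or angle between developer's own z axis and vertical above 0.5 rad).
It also fails if it takes over 64 s, if anything falls off the work surface, if the arm or the gripper's body presses on something with over 40 N, if the wrist force passes 120 N, or if a joint passes its speed limit or range.

### The arm

A 7-joint arm with a two-finger parallel gripper is mounted at the origin on a cart in front of the work surface, level with it; the furniture and walls round the work are solid. World frame = base frame: x ahead of the robot, y to its left, z up, the work surface at z = 0. Lengths are in m, angles in rad, forces in N, time in s.
With the tool pointing down it reaches from about 0.4 to 0.875 m from the base axis. Payload 4.4 kg.
Tool frame: the origin (TCP) lies between the finger pads; the fingertips stand arm.nose_length ahead of it and the grasp point (between the pads) lies 6 mm ahead of it (arm.nose_length is the distance from the TCP to the fingertips, in m); z points along the fingers, y is the line along which they close (so a half turn about z gives the same grasp; the last joint's range is limited). The gripper opens to 85 mm and grips with 20 to 120 N. Pads are 22 mm wide; open, the fingers measure 114 mm over their backs; the gripper's body (76 mm by 85 mm) begins 54 mm behind the grasp point. The pads swing forward as they close: fully open they stand 13 mm farther back than shut.
Start: joints at [-1.248, 0.628, 0.038, 1.517, -0.027, 0.996, -0.02], TCP at [0.246, 0.602, 0.256] pointing down, gripper open.
Joint ranges: [-3.06, 3.06], [-0.37, 2.12], [-1.25, 1.32], [0.18, 2.47], [-1.1, 4.24], [0.23, 1.98], [-2.94, 2.94]. Speed limits (rad/s): [2.57, 2.57, 3.14, 3.14, 3.14, 3.14, 3.14].

### API

Orientations are given as [roll, pitch, yaw] about the fixed x, y, z axes, in that order (R = Rz(yaw) Ry(pitch) Rx(roll)).
In Python, from workcell import arm gives the robot as it stands. The module is installed in compiled form; this text tells all that it offers.
- The arm moves only by the tool send_rows, never from a script. Its argument "deltas" is a list of rows, each an object with "xyz": the shift along the tool's x, y, z in cm, a list of three; "rot": the turn, a rotation vector about the tool's x, y, z in rad, a list of three. In form: [{"xyz": [tx, ty, tz], "rot": [rx, ry, rz]}, ...]. A call has exactly 10 rows; each row is the pose to reach, as a shift and turn from the pose commanded when the call began, along the tool's axes at that moment; what a row does not reach only later rows make up. A row lasts 1/8 s, in which the tool goes at most 62.5 mm and 10.7 degrees, less where a joint would pass 70% of its speed; a pose out of reach is approached as far as the arm can. A call with a gripper value outside its range is refused whole. "claw" is the opening, from 0 (shut) to 1 (fully open), set as the call begins (left out, the last holds). The fingers move at their own pace and stop on an object; "grip_force" is the grip in N (left out, the last holds). Time passes only in rows, so rows that repeat a pose let the fingers close, or fill a call up. It gives the time, the measured TCP pose, the force, the opening and the grip force at its end, in the units of the state.
- arm.sense(): the state, without advancing time (a new reading comes with each control period).
- arm.snapshot(name): name is "side" or "top" or "wrist"; returns (picture, depth): 420x560x3 uint8, red, green, blue; 420x560 float32, m along the optical axis (not along the pixel's ray), 0 where there is no reading.
- arm.camera_model(name): a dict with "fx", "fy", "cx", "cy" (pixels), "T" (4x4, takes a point from camera to world coordinates). Camera axes: x right, y up, looking along -z (the intrinsics and any distortion apply to the point x, -y, -z); pixel columns grow to the right and rows downward; lengths in m; the calibration is good to about 2 mm. A picture is of the moment at which its call begins: read the wrist's pose just before it. camera_model takes no time and is no camera call; for the wrist camera it gives the pose at the moment of the call.
- arm.hand_in(): hands the job in; it is judged then, once.
Trained networks look in the newest picture that a camera, given by its name, has taken for a name from the list of things; names that differ only in an ending like _2 or _b are one class to them, and where a whole thing is asked for, a point or a joint stands for the part that bears it (a point fixed in the world has none). Each returns a list of dicts, best first, with "confidence" (0 to 1); they miss things now and then, are a little off and sometimes report something else, mostly with a low value. They report only what shows in the picture. A call takes as long as a camera call. They do not tell look-alikes from the thing itself.
- arm.find_in(camera, query): "point" ([row, column] as shares, 0 to 1, of the picture: columns of its width, rows of its height, amid what is visible of it).
- arm.trace(camera, query): "pixels" (420x560 bool, what is visible of it) and "point" ([row, column] as shares, 0 to 1, of the picture: columns of its width, rows of its height, amid what is visible of it).
The state is a dict: "clock": time; "qpos": joint angles; "joint_velocities": joint speeds; "effort": joint torques, N m; "tcp_pos": TCP position; "tool_rot": TCP orientation; "force": force on the tool from outside, world axes, zero at the start; "moment": the same for the moment, N m; "opening": finger opening in m; "grip_force": force on a finger pad.
Only numpy, scipy, OpenCV 4.12 (cv2) and the standard library are available. Lean on these libraries where they do the work, as an engineer would, in place of code of your own. Each camera call takes 0.05 s, during which the arm holds its last target. There are 200 camera calls.

## Working session

There is one attempt and no reset: what is moved stays moved. The work goes in short steps, Python scripts to look and compute and a tool call to move; the robot and the scene stay as the last step left them, time stands still between calls to the robot, and variables do not carry over. Pictures are saved under pics/ and viewed, at most 10 in all, crops included, and the job is handed in when it is done.

Besides the shell and the picture viewer there is one more tool, called after "Request:" by a JSON object that holds its "fn" and its "kwargs". send_rows: Moves the arm, as the interface text tells. Its arguments: {"type":"object","properties":{"deltas":{"type":"array","items":{"type":"object","properties":{"xyz":{"type":"array","items":{"type":"number"}},"rot":{"type":"array","items":{"type":"number"}}}}},"claw":{"type":"number"},"grip_force":{"type":"number"}},"required":["deltas"]}

```bash
mkdir -p pics; cat > h.py <<'E'
import numpy as np, cv2
from workcell import arm
from scipy.spatial.transform import Rotation as R
def world(cam, M, d, r, c):
    z=d[int(r),int(c)] if np.ndim(d) else d
    p=np.array([(c-M['cx'])/M['fx']*z, -(r-M['cy'])/M['fy']*z, -z, 1])
    return (M['T']@p)[:3]
def cloud(M,d,mask):
    r,c=np.nonzero(mask&(d>0)); z=d[r,c]
    P=np.stack([(c-M['cx'])/M['fx']*z, -(r-M['cy'])/M['fy']*z, -z, np.ones_like(z)])
    return (M['T']@P)[:3].T
E
python3 - <<'E'
from h import *
s=arm.sense(); print({k:np.round(v,3) for k,v in s.items()}); print(arm.nose_length)
ims=[]
for cam in ['top','side']:
    M=arm.camera_model(cam); im,d=arm.snapshot(cam); ims.append(im); print(cam,{k:np.round(v,3) for k,v in M.items()})
    np.savez(cam,im=im,d=d)
    for q in ['loose_rod','rod_tray','button_collar','tally_button','cream_pot','wax_pot','developer','dial_zero','tally_dial']:
        for o in arm.trace(cam,q)[:3]:
            P=cloud(M,d,o['pixels']); m=np.median(P,0) if len(P) else None
            print(q,round(o['confidence'],2),np.round(np.array(o['point'])*[420,560]),None if m is None else np.round(m,3), o['pixels'].sum(), None if m is None else np.round(np.percentile(P,[2,98],0),3).tolist())
    cv2.imwrite(f'pics/{cam}.png',im[:,:,::-1])
E
```

```text
{'clock': np.float64(0.0), 'qpos': array([-1.248,  0.629,  0.038,  1.518, -0.027,  0.996, -0.02 ]), 'joint_velocities': array([ 0.002, -0.001, -0.   , -0.001,  0.   ,  0.001,  0.001]), 'effort': array([-1.0000e-03, -5.6338e+01,  1.2270e+00, -1.9344e+01,  1.1000e-02,
        1.0000e-02, -0.0000e+00]), 'tcp_pos': array([0.246, 0.601, 0.255]), 'tool_rot': array([-3.14 , -0.   ,  2.753]), 'force': array([-0.377, -0.464,  0.405]), 'moment': array([ 0.003, -0.027, -0.006]), 'grip_force': np.float64(0.0), 'opening': np.float64(0.085)}
0.025
top {'fx': np.float64(396.226), 'fy': np.float64(396.226), 'cx': np.float64(277.025), 'cy': np.float64(211.055), 'T': array([[ 0.005,  0.99 , -0.144,  0.395],
       [-1.   ,  0.006,  0.01 , -0.007],
       [ 0.011,  0.144,  0.989,  1.067],
       [ 0.   ,  0.   ,  0.   ,  1.   ]])}
loose_rod 0.64 [260. 168.] [0.414 0.265 0.018] 134 [[0.394, 0.229, 0.012], [0.435, 0.291, 0.023]]
loose_rod 0.57 [281. 134.] [0.367 0.363 0.018] 141 [[0.339, 0.348, 0.012], [0.401, 0.376, 0.023]]
loose_rod 0.51 [226. 161.] [0.507 0.289 0.018] 145 [[0.498, 0.255, 0.009], [0.51
[... 1215 characters left out ...]
.61 [265. 271.] [ 0.536 -0.229  0.041] 3631 [[0.455, -0.266, 0.003], [0.619, -0.022, 0.073]]
button_collar 0.86 [265. 272.] [ 0.536 -0.23   0.043] 3559 [[0.456, -0.266, 0.007], [0.618, -0.026, 0.073]]
tally_button 0.45 [254. 250.] [ 0.48  -0.205  0.078] 95 [[0.466, -0.211, 0.06], [0.491, -0.183, 0.087]]
cream_pot 0.54 [197. 299.] [0.608 0.194 0.03 ] 257 [[0.581, 0.182, 0.002], [0.634, 0.235, 0.04]]
wax_pot 0.61 [310. 250.] [ 0.504 -0.389  0.042] 582 [[0.481, -0.398, 0.002], [0.526, -0.351, 0.053]]
developer 0.84 [193. 336.] [0.715 0.175 0.049] 287 [[0.698, 0.165, 0.004], [0.732, 0.188, 0.112]]
dial_zero 0.4 [311. 249.] [ 0.504 -0.389  0.04 ] 620 [[0.478, -0.398, -0.0], [0.527, -0.35, 0.053]]
```

```bash
python3 - <<'E'
from h import *
a=np.load('top.npz')['im'][130:310,100:440]
cv2.imwrite('pics/topc.png',cv2.resize(a,None,fx=2.35,fy=2.35,interpolation=2)[:,:,::-1])
E
```

```text
(no output)
```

View pics/topc.png

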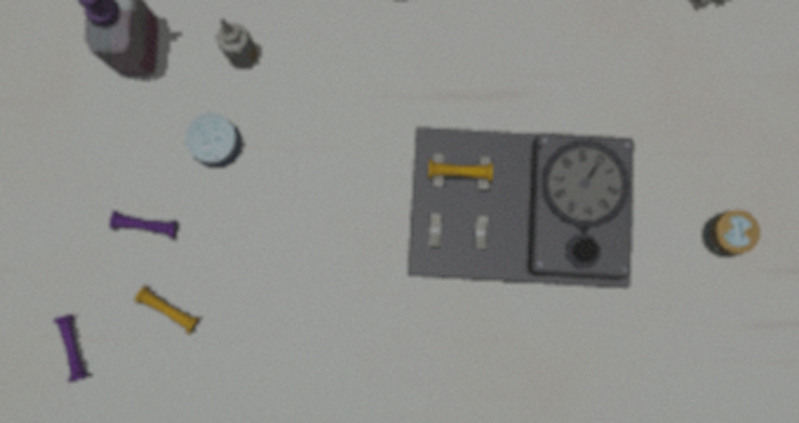

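```bash
cat >> h.py <<'E'
def axis(P):
    q=P[:,:2].astype(np.float32); (c,(w,h),a)=cv2.minAreaRect(q)
    return np.array(c),(w,h),a
E
python3 - <<'E'
from h import *
z=np.load('top.npz'); im,d=z['im'],z['d']; M=arm.camera_model('top')
hsv=cv2.cvtColor(im,cv2.COLOR_RGB2HSV)
yel=(hsv[:,:,0]>12)&(hsv[:,:,0]<32)&(hsv[:,:,1]>120)
for o in [(220,300,140,200),(185,220,270,320)]:
    m=np.zeros_like(yel); m[o[0]:o[1],o[2]:o[3]]=1; P=cloud(M,d,yel&m)
    P=P[P[:,2]>0]; u=np.linalg.svd((P-P.mean(0))[:,:2])[2][0] if 0 else np.linalg.svd((P-P.mean(0))[:,:2],full_matrices=False)[2][0]
    print(len(P),P.mean(0),np.median(P,0),'ang',np.arctan2(u[1],u[0]),axis(P))
# tray
g=cv2.cvtColor(im,cv2.COLOR_RGB2GRAY); m=np.zeros_like(yel); m[180:260,265:375]=1
print(np.percentile(g[180:260,265:375],[5,30,60,90]))
P=cloud(M,d,m&(g<125)); Q=P[(abs(P[:,2]-.012)<.006)]
print('tray',axis(Q)); Q=P[(abs(P[:,2]-.062)<.008)]; print('house',axis(Q))
for (r,c) in [(228,285),(228,305),(236,348),(208,349)]:
    print(r,c,world('top',M,d,r,c), g[r,c])
W=cloud(M,d,m&(g>150)); print('white',len(W))
B=cloud(M,d,m&(d>0)); B=B[(B[:,0]>.46)&(B[:,0]<.5)&(B[:,1]<-.17)&(B[:,1]>-.22)]; B=B[B[:,2]>.076]; print('cap',len(B),B.mean(0),np.median(B,0))
E
```

```text
122 [0.41407295 0.26083089 0.01818809] [0.41430421 0.26180193 0.01796745] ang -2.0933424826702973 (array([0.41368356, 0.2602219 ]), (0.07182461768388748, 0.013904808089137077), 60.129180908203125)
138 [ 0.56933378 -0.06758294  0.03644181] [ 0.56951214 -0.06776818  0.03724739] ang -1.6395030546565452 (array([ 0.57093996, -0.0666364 ]), (0.07139064371585846, 0.019065571948885918), 86.52094268798828)
[ 59.  85.  97. 153.]
tray (array([ 0.53147441, -0.13798292]), (0.24910695850849152, 0.1721211075782776), 87.05259704589844)
house (array([ 0.52810884, -0.2007287 ]), (0.10783709585666656, 0.1547110378742218), 86.79507446289062)
228 285 [ 0.50276739 -0.03942568  0.01883518] 142
228 305 [ 0.50317002 -0.09268859  0.01792688] 136
236 348 [ 0.47695508 -0.19424094  0.08439314] 32
208 349 [ 0.54975791 -0.20112998  0.06961296] 79
white 2168
cap 78 [ 0.47613811 -0.19793255  0.08570015] [ 0.47672821 -0.1983599   0.08608783]
```

Request:
{"fn": "send_rows", "kwargs": {"deltas": [{"xyz": [-4.7,-4.2,1.7],"rot": [0,0,0.18]},{"xyz": [-9.4,-8.4,3.5],"rot": [0,0,0.36]},{"xyz": [-14.2,-12.6,5.2],"rot": [0,0,0.54]},{"xyz": [-19,-16.8,7],"rot": [0,0,0.72]},{"xyz": [-23.8,-21,8.7],"rot": [0,0,0.9]},{"xyz": [-28.4,-25.1,10.5],"rot": [0,0,1.08]},{"xyz": [-28.4,-25.1,10.5],"rot": [0,0,1.26]},{"xyz": [-28.4,-25.1,10.5],"rot": [0,0,1.44]},{"xyz": [-28.4,-25.1,10.5],"rot": [0,0,1.62]},{"xyz": [-28.4,-25.1,10.5],"rot": [0,0,1.704]}], "claw": 0.6, "grip_force": 20}}

```text
clock: 2.25
tcp_pos: [0.4142, 0.2617, 0.1514]
tool_rot: [3.141, -0.0, 1.045]
force: [-0.7, 0.2, 0.6]
opening: 0.0511
grip_force: 0.0
```

```bash
cat > look.py <<'E'
from h import *
s=arm.sense(); M=arm.camera_model('wrist'); im,d=arm.snapshot('wrist')
print(np.round(s['tcp_pos'],4),np.round(s['tool_rot'],3),s['clock'])
hsv=cv2.cvtColor(im,cv2.COLOR_RGB2HSV)
yel=((hsv[:,:,0]>12)&(hsv[:,:,0]<32)&(hsv[:,:,1]>120)).astype(np.uint8)
n,l,st,ce=cv2.connectedComponentsWithStats(yel)
for i in range(1,n):
    if st[i,4]<300: continue
    P=cloud(M,d,l==i); u=np.linalg.svd((P-P.mean(0))[:,:2],full_matrices=False)[2][0]
    print(st[i],P.mean(0),'ang',np.arctan2(u[1],u[0])%np.pi,axis(P))
cv2.imwrite('pics/w1.png',im[:,:,::-1])
E
python3 look.py
```

```text
[0.4142 0.2617 0.1514] [ 3.141 -0.     1.045] 2.25
[ 270  161   28   93 1638] [0.41545864 0.2627674  0.0175435 ] ang 1.050158642444245 (array([0.41494122, 0.26175022]), (0.07149877399206161, 0.02054661512374878), 59.914852142333984)
```

Request:
{"fn": "send_rows", "kwargs": {"deltas": [{"xyz": [0,0,5],"rot": [0,0,0]},{"xyz": [0,0,9],"rot": [0,0,0]},{"xyz": [0,0,11.2],"rot": [0,0,0]},{"xyz": [0,0,12.2],"rot": [0,0,0]},{"xyz": [0,0,12.2],"rot": [0,0,0]},{"xyz": [0,0,12.2],"rot": [0,0,0]},{"xyz": [0,0,12.2],"rot": [0,0,0]},{"xyz": [0,0,12.2],"rot": [0,0,0]},{"xyz": [0,0,12.2],"rot": [0,0,0]},{"xyz": [0,0,12.2],"rot": [0,0,0]}]}}

```text
clock: 3.55
tcp_pos: [0.414, 0.2616, 0.0294]
tool_rot: [-3.142, -0.0, 1.049]
force: [0.2, -0.4, -0.2]
opening: 0.0513
grip_force: 0.0
```

Request:
{"fn": "send_rows", "kwargs": {"deltas": [{"xyz": [0,0,0],"rot": [0,0,0]},{"xyz": [0,0,0],"rot": [0,0,0]},{"xyz": [0,0,0],"rot": [0,0,0]},{"xyz": [0,0,0],"rot": [0,0,0]},{"xyz": [0,0,0],"rot": [0,0,0]},{"xyz": [0,0,0],"rot": [0,0,0]},{"xyz": [0,0,-2],"rot": [0,0,0]},{"xyz": [0,0,-5],"rot": [0,0,0]},{"xyz": [0,0,-10],"rot": [0,0,0]},{"xyz": [0,0,-12],"rot": [0,0,0]}], "claw": 0, "grip_force": 30}}

```text
clock: 4.8
tcp_pos: [0.415, 0.2621, 0.1513]
tool_rot: [3.14, -0.003, 1.049]
force: [0.5, -0.4, -0.6]
opening: 0.0211
grip_force: 29.6
```

```bash
python3 look.py; python3 -c "
from h import *
print({k:np.round(v,4) for k,v in arm.sense().items()})"
```

```text
[0.415  0.2621 0.1513] [ 3.140e+00 -3.000e-03  1.049e+00] 4.8
[ 257  197   52  165 5465] [0.41678897 0.26472144 0.13902104] ang 1.0517277213986036 (array([0.41542426, 0.26251823]), (0.07225178927183151, 0.021076109260320663), 60.37405776977539)
{'clock': np.float64(4.85), 'qpos': array([-0.9303,  0.6097,  0.4608,  2.0653, -0.4938,  0.5677, -0.6412]), 'joint_velocities': array([ 0.0284,  0.0433, -0.0443,  0.0143, -0.0401, -0.0804,  0.0385]), 'effort': array([-7.2490e-01, -3.9935e+01,  4.9022e+00, -1.0060e+01,  4.0400e-02,
        1.7360e-01, -2.8400e-02]), 'tcp_pos': array([0.4156, 0.2624, 0.1526]), 'tool_rot': array([ 3.1392, -0.0048,  1.0487]), 'force': array([0.6369, 0.2872, 1.6606]), 'moment': array([ 0.0242, -0.06  , -0.0614]), 'grip_force': np.float64(29.5926), 'opening': np.float64(0.0208)}
```

View pics/w1.png

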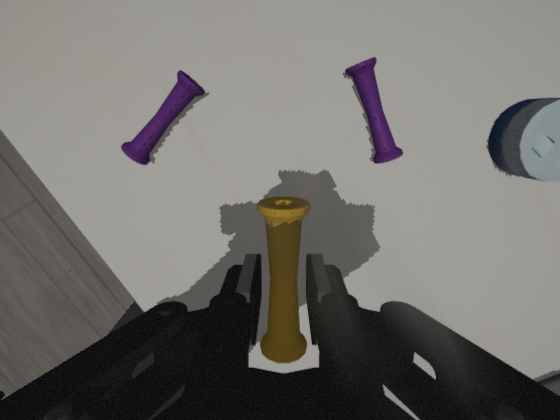

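Request:
{"fn": "send_rows", "kwargs": {"deltas": [{"xyz": [-2,2,0],"rot": [0,0,-0.04]},{"xyz": [-6,5.9,0],"rot": [0,0,-0.1]},{"xyz": [-10,9.9,0],"rot": [0,0,-0.2]},{"xyz": [-14,13.9,0],"rot": [0,0,-0.3]},{"xyz": [-18,17.8,0],"rot": [0,0,-0.4]},{"xyz": [-21.5,21.3,1.5],"rot": [0,0,-0.44]},{"xyz": [-23.3,23.1,3],"rot": [0,0,-0.469]},{"xyz": [-24,23.8,4],"rot": [0,0,-0.469]},{"xyz": [-24,23.8,4],"rot": [0,0,-0.469]},{"xyz": [-24,23.8,4],"rot": [0,0,-0.469]}]}}

```text
clock: 6.1
tcp_pos: [0.5005, -0.0634, 0.1093]
tool_rot: [-3.141, -0.001, 1.52]
force: [-0.5, 1.2, 0.3]
opening: 0.0206
grip_force: 29.6
```

```bash
sed -i 's#w1.png#w2.png#' look.py; cat >> look.py <<'E'
np.savez('w2',im=im,d=d,T=M['T'])
g=hsv[:,:,2]; wm=(hsv[:,:,1]<60)&(g>110)
n,l,st,ce=cv2.connectedComponentsWithStats(wm.astype(np.uint8))
for i in range(1,n):
    if st[i,4]<150: continue
    P=cloud(M,d,l==i); print('white',st[i],P.mean(0),np.percentile(P,[3,97],0).round(3).tolist())
E
python3 look.py
```

```text
[ 0.5005 -0.0634  0.1093] [-3.141e+00 -1.000e-03  1.520e+00] 6.1
[ 375  174   48  120 3041] [ 0.56984295 -0.06430999  0.03716265] ang 1.5129949932204179 (array([ 0.57090676, -0.06648244]), (0.07217514514923096, 0.021137753501534462), 86.95635986328125)
[ 257  197   53  166 5678] [ 0.50128839 -0.06073099  0.09681624] ang 1.5192405549142882 (array([ 0.49797788, -0.08600171]), (0.1189737468957901, 0.030810806900262833), 89.6955337524414)
white [     0      0    560    400 136183] [ 4.97598632e-01 -1.84243447e-02  4.68980436e-04] [[0.302, -0.172, -0.001], [0.691, 0.071, 0.002]]
white [ 210  149  107   53 3328] [ 0.48318195 -0.02544768  0.01340968] [[0.458, -0.041, 0.011], [0.519, -0.013, 0.029]]
white [298 183  21  20 300] [ 0.51818228 -0.03865398  0.02806834] [[0.512, -0.044, 0.023], [0.523, -0.034, 0.031]]
white [368 183  18  22 330] [ 0.55948456 -0.04130817  0.02761006] [[0.555, -0.047, 0.019], [0.566, -0.036, 0.031]]
white [414 184  17  21 268] [ 0.58687949 -0.04294868  0.02882889] [[0.583, -0.048, 0.026], [0.591, -0.037, 0.032]]
white [406 261  15  21 244] [ 0.5842092  -0.09454704  0.02831637] [[0.581, -0.1, 0.013], [0.592, -0.089, 0.031]]
white [362 265  16  17 184] [ 0.55609885 -0.09427562  0.02853399] [[0.552, -0.099, 0.024], [0.562, -0.089, 0.031]]
white [132 352  22  27 240] [ 0.38705366 -0.17259944  0.0126128 ] [[0.37, -0.193, -0.001], [0.464, -0.053, 0.154]]
white [148 385  37  35 229] [ 0.40420988 -0.20388631  0.01774619] [[0.378, -0.237, -0.0], [0.467, -0.073, 0.149]]
```

View pics/w2.png

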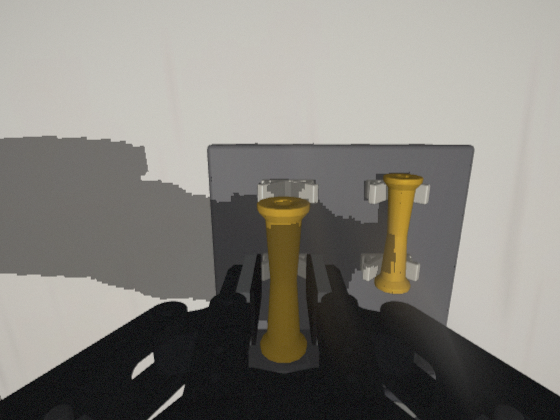

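Request:
{"fn": "send_rows", "kwargs": {"deltas": [{"xyz": [-0.07,0.15,1],"rot": [0,0,0]},{"xyz": [-0.07,0.15,3],"rot": [0,0,0]},{"xyz": [-0.07,0.15,4.5],"rot": [0,0,0]},{"xyz": [-0.07,0.15,5.2],"rot": [0,0,0]},{"xyz": [-0.07,0.15,5.5],"rot": [0,0,0]},{"xyz": [-0.07,0.15,5.7],"rot": [0,0,0]},{"xyz": [-0.07,0.15,5.7],"rot": [0,0,0]},{"xyz": [-0.07,0.15,5.7],"rot": [0,0,0]},{"xyz": [-0.07,0.15,5.7],"rot": [0,0,0]},{"xyz": [-0.07,0.15,5.7],"rot": [0,0,0]}]}}

```text
clock: 7.4
tcp_pos: [0.5022, -0.0659, 0.0524]
tool_rot: [3.141, 0.0, 1.518]
force: [-0.2, 0.1, -1.0]
opening: 0.0212
grip_force: 29.6
```

Request:
{"fn": "send_rows", "kwargs": {"deltas": [{"xyz": [0.1,0,0.1],"rot": [0,0,0]},{"xyz": [0.1,0,0.15],"rot": [0,0,0]},{"xyz": [0.1,0,0.2],"rot": [0,0,0]},{"xyz": [0.1,0,0.25],"rot": [0,0,0]},{"xyz": [0.1,0,0.3],"rot": [0,0,0]},{"xyz": [0.1,0,0.3],"rot": [0,0,0]},{"xyz": [0.1,0,0.3],"rot": [0,0,0]},{"xyz": [0.1,0,0.3],"rot": [0,0,0]},{"xyz": [0.1,0,0.3],"rot": [0,0,0]},{"xyz": [0.1,0,0.3],"rot": [0,0,0]}]}}

```text
clock: 8.65
tcp_pos: [0.5028, -0.065, 0.0495]
tool_rot: [3.14, 0.0, 1.518]
force: [2.4, 0.6, 4.7]
opening: 0.0209
grip_force: 30.1
```

Request:
{"fn": "send_rows", "kwargs": {"deltas": [{"xyz": [0,0.03,0.03],"rot": [0,0,0]},{"xyz": [0,0.06,0.05],"rot": [0,0,0]},{"xyz": [0,0.06,0.07],"rot": [0,0,0]},{"xyz": [0,0.06,0.07],"rot": [0,0,0]},{"xyz": [0,0.06,0.07],"rot": [0,0,0]},{"xyz": [0,0.06,0.07],"rot": [0,0,0]},{"xyz": [0,0.06,0.07],"rot": [0,0,0]},{"xyz": [0,0.06,0.07],"rot": [0,0,0]},{"xyz": [0,0.06,0.07],"rot": [0,0,0]},{"xyz": [0,0.06,0.07],"rot": [0,0,0]}]}}

```text
clock: 9.9
tcp_pos: [0.5028, -0.065, 0.0493]
tool_rot: [3.141, -0.0, 1.518]
force: [0.1, 0.5, 11.3]
opening: 0.0211
grip_force: 30.7
```

Request:
{"fn": "send_rows", "kwargs": {"deltas": [{"xyz": [0,0,0],"rot": [0,0,0]},{"xyz": [0,0,0],"rot": [0,0,0]},{"xyz": [0,0,0],"rot": [0,0,0]},{"xyz": [0,0,0],"rot": [0,0,0]},{"xyz": [0,0,-0.3],"rot": [0,0,0]},{"xyz": [0,0,-1.5],"rot": [0,0,0]},{"xyz": [0,0,-5],"rot": [0,0,0]},{"xyz": [0,0,-9],"rot": [0,0,0]},{"xyz": [0,0,-13],"rot": [0,0,0]},{"xyz": [0,0,-15],"rot": [0,0,0]}], "claw": 0.4}}

```text
clock: 11.15
tcp_pos: [0.5036, -0.0651, 0.2016]
tool_rot: [3.138, -0.0, 1.518]
force: [-0.4, -0.6, -0.8]
opening: 0.0342
grip_force: 0.0
```

```bash
sed -i 's#w2.png#w3.png#;s#^for i in range(1,n):#for i in range(1,min(n,9)):#' look.py; python3 look.py | grep -v white; python3 - <<'E'
from h import *
im,d=arm.snapshot('top'); M=arm.camera_model('top'); np.savez('top2',im=im,d=d)
a=im[180:260,265:380]
cv2.imwrite('pics/top2.png',cv2.resize(a,None,fx=6,fy=6,interpolation=2)[:,:,::-1])
E
```

```text
[ 0.5036 -0.0651  0.2016] [ 3.138 -0.     1.518] 11.15
[ 345  154   30   84 1422] [ 0.57040381 -0.06496579  0.03747728] ang 1.51635234025659 (array([ 0.57103652, -0.06646042]), (0.07162229716777802, 0.020644698292016983), 86.68912506103516)
[ 269  156   26   84 1404] [ 0.50350479 -0.06367022  0.03752795] ang 1.5173701956666847 (array([ 0.50295466, -0.06619488]), (0.07447463274002075, 0.021994343027472496), 86.94508361816406)
```

View pics/w3.png

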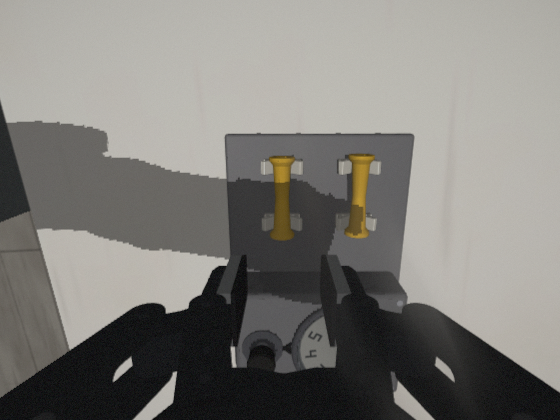

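Request:
{"fn": "send_rows", "kwargs": {"deltas": [{"xyz": [-3,-0.5,0],"rot": [0,0,0]},{"xyz": [-7,-1,0],"rot": [0,0,0]},{"xyz": [-11,-1.5,1],"rot": [0,0,0]},{"xyz": [-13.4,-1.9,3],"rot": [0,0,0]},{"xyz": [-13.4,-1.9,5.5],"rot": [0,0,0]},{"xyz": [-13.4,-1.9,7],"rot": [0,0,0]},{"xyz": [-13.4,-1.9,7.4],"rot": [0,0,0]},{"xyz": [-13.4,-1.9,7.4],"rot": [0,0,0]},{"xyz": [-13.4,-1.9,7.4],"rot": [0,0,0]},{"xyz": [-13.4,-1.9,7.4],"rot": [0,0,0]}], "claw": 0, "grip_force": 20}}

```text
clock: 12.5
tcp_pos: [0.4771, -0.1977, 0.1252]
tool_rot: [3.14, 0.0, 1.518]
force: [0.2, 0.7, -0.7]
opening: -0.0
grip_force: 0.0
```

```bash
python3 - <<'E'
from h import *
a=arm.snapshot('side')[0][200:320,200:340]
cv2.imwrite('pics/s1.png',cv2.resize(a,None,fx=5,fy=5,interpolation=2)[:,:,::-1])
E
```

```text
(no output)
```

View pics/s1.png

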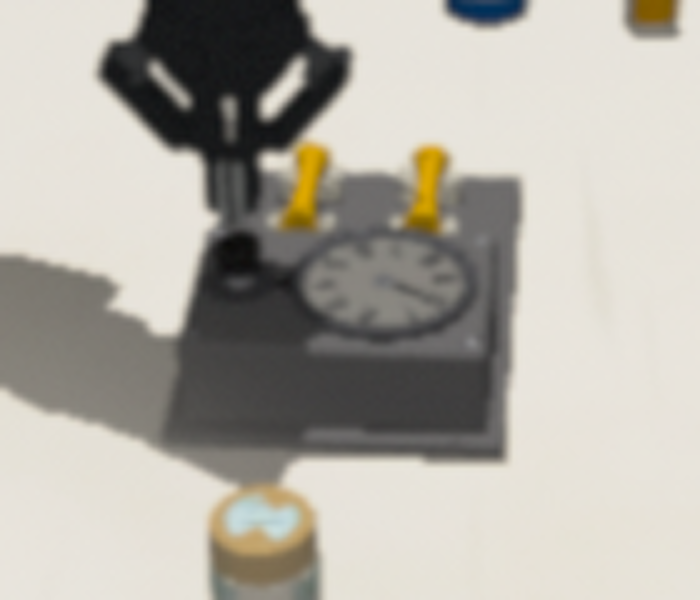

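Request:
{"fn": "send_rows", "kwargs": {"deltas": [{"xyz": [0,0,0.4],"rot": [0,0,0]},{"xyz": [0,0,0.8],"rot": [0,0,0]},{"xyz": [0,0,1],"rot": [0,0,0]},{"xyz": [0,0,1.2],"rot": [0,0,0]},{"xyz": [0,0,1.4],"rot": [0,0,0]},{"xyz": [0,0,1.6],"rot": [0,0,0]},{"xyz": [0,0,1.6],"rot": [0,0,0]},{"xyz": [0,0,1.6],"rot": [0,0,0]},{"xyz": [0,0,1.6],"rot": [0,0,0]},{"xyz": [0,0,1.6],"rot": [0,0,0]}]}}

```text
clock: 13.8
tcp_pos: [0.4767, -0.1978, 0.1087]
tool_rot: [3.141, 0.0, 1.518]
force: [-0.4, 0.1, 1.7]
opening: -0.0002
grip_force: 0.9
```

```bash
cat > dial.py <<'E'
from h import *
import sys
M=arm.camera_model('side'); im,d=arm.snapshot('side'); s=arm.sense()
psi=-0.053; c=np.array([0.5314+.0013,-0.138,0])+R.from_euler('z',psi).apply([.022,-.062,.064])
# rectify: dial disc in tray axes; image up=+y, right=+x ; 0.2 mm per px... 
n=480; k=.1/n; uv=np.array([[0,0],[n,0],[n,n],[0,n]],np.float32)
loc=np.stack([(uv[:,0]-n/2)*k,-(uv[:,1]-n/2)*k,np.zeros(4)],1)
W=c+R.from_euler('z',psi).apply(loc); T=np.linalg.inv(M['T']); p=(T[:3,:3]@W.T).T+T[:3,3]
px=np.stack([M['cx']+M['fx']*p[:,0]/-p[:,2],M['cy']+M['fy']*p[:,1]/p[:,2]],1).astype(np.float32)
a=cv2.warpPerspective(im,cv2.getPerspectiveTransform(px,uv),(n,n),flags=cv2.INTER_LINEAR)
g=cv2.cvtColor(a,cv2.COLOR_RGB2GRAY).astype(float)
th=np.arange(0,360,1.); r=np.linspace(.008,.026,30)
X=n/2+np.outer(np.cos(np.radians(th)),r)/k; Y=n/2-np.outer(np.sin(np.radians(th)),r)/k
v=cv2.remap(g.astype(np.float32),X.astype(np.float32),Y.astype(np.float32),1).mean(1)
v=v-np.median(v); v=np.convolve(np.r_[v[-4:],v,v[:4]],np.ones(9)/9,'valid')
b=th[v.argmin()]; print('bar',b,'depth',v.min(),'steps to 180:',((180-b)%360)/36,'t',s['clock'],'F',np.round(s['force'],1),'tcp',np.round(s['tcp_pos'],4))
if len(sys.argv)>1: cv2.imwrite('pics/'+sys.argv[1],a[:,:,::-1])
E
python3 dial.py d1.png
```

```text
bar 331.0 depth -27.01806640625 steps to 180: 5.805555555555555 t 13.85 F [-0.3  0.1  2.4] tcp [ 0.4767 -0.1978  0.1086]
```

View pics/d1.png

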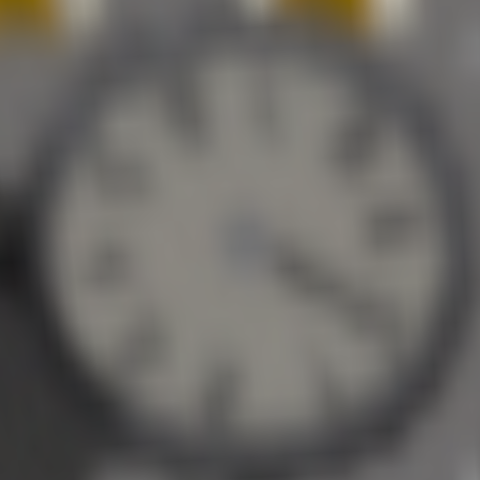

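Request:
{"fn": "send_rows", "kwargs": {"deltas": [{"xyz": [0,0,0.2],"rot": [0,0,0]},{"xyz": [0,0,0.4],"rot": [0,0,0]},{"xyz": [0,0,0.6],"rot": [0,0,0]},{"xyz": [0,0,0.8],"rot": [0,0,0]},{"xyz": [0,0,1.0],"rot": [0,0,0]},{"xyz": [0,0,1.1],"rot": [0,0,0]},{"xyz": [0,0,1.2],"rot": [0,0,0]},{"xyz": [0,0,1.2],"rot": [0,0,0]},{"xyz": [0,0,1.2],"rot": [0,0,0]},{"xyz": [0,0,1.2],"rot": [0,0,0]}]}}

```text
clock: 15.1
tcp_pos: [0.4768, -0.1978, 0.0973]
tool_rot: [3.141, -0.0, 1.518]
force: [-2.0, 0.4, 11.1]
opening: 0.0001
grip_force: 5.5
```

```bash
python3 dial.py
```

```text
bar 343.0 depth -28.365534464518223 steps to 180: 5.472222222222222 t 15.15 F [-2.  -0.3 11.5] tcp [ 0.4768 -0.1978  0.0973]
```

Request:
{"fn": "send_rows", "kwargs": {"deltas": [{"xyz": [0,0,0.05],"rot": [0,0,0]},{"xyz": [0,0,0],"rot": [0,0,0]},{"xyz": [0,0,-0.4],"rot": [0,0,0]},{"xyz": [0,0,-0.8],"rot": [0,0,0]},{"xyz": [0,0,-1.2],"rot": [0,0,0]},{"xyz": [0,0,-1.6],"rot": [0,0,0]},{"xyz": [0,0,-2.2],"rot": [0,0,0]},{"xyz": [0,0,-2.2],"rot": [0,0,0]},{"xyz": [0,0,-2.2],"rot": [0,0,0]},{"xyz": [0,0,-2.2],"rot": [0,0,0]}]}}

```text
clock: 16.4
tcp_pos: [0.4766, -0.1977, 0.1184]
tool_rot: [-3.141, -0.0, 1.518]
force: [-0.4, 0.1, -0.9]
opening: -0.0003
grip_force: 0.0
```

```bash
python3 dial.py
```

```text
bar 357.0 depth -26.258041381835934 steps to 180: 5.083333333333333 t 16.45 F [-0.7 -0.3 -1.2] tcp [ 0.4766 -0.1977  0.1184]
```

Request:
{"fn": "send_rows", "kwargs": {"deltas": [{"xyz": [0,0,0.8],"rot": [0,0,0]},{"xyz": [0,0,1.3],"rot": [0,0,0]},{"xyz": [0,0,1.8],"rot": [0,0,0]},{"xyz": [0,0,2.25],"rot": [0,0,0]},{"xyz": [0,0,2.25],"rot": [0,0,0]},{"xyz": [0,0,2.25],"rot": [0,0,0]},{"xyz": [0,0,1.6],"rot": [0,0,0]},{"xyz": [0,0,0.8],"rot": [0,0,0]},{"xyz": [0,0,0],"rot": [0,0,0]},{"xyz": [0,0,0],"rot": [0,0,0]}]}}

```text
clock: 17.7
tcp_pos: [0.4767, -0.1977, 0.119]
tool_rot: [3.141, 0.0, 1.518]
force: [-0.2, -0.1, 0.2]
opening: 0.0001
grip_force: 0.0
```

```bash
python3 dial.py
```

```text
bar 28.0 depth -26.870192633734806 steps to 180: 4.222222222222222 t 17.75 F [-1.  -0.1  0.3] tcp [ 0.4766 -0.1977  0.1187]
```

Request:
{"fn": "send_rows", "kwargs": {"deltas": [{"xyz": [0,0,0.8],"rot": [0,0,0]},{"xyz": [0,0,1.3],"rot": [0,0,0]},{"xyz": [0,0,1.8],"rot": [0,0,0]},{"xyz": [0,0,2.35],"rot": [0,0,0]},{"xyz": [0,0,2.35],"rot": [0,0,0]},{"xyz": [0,0,2.35],"rot": [0,0,0]},{"xyz": [0,0,2.35],"rot": [0,0,0]},{"xyz": [0,0,1.2],"rot": [0,0,0]},{"xyz": [0,0,0],"rot": [0,0,0]},{"xyz": [0,0,0],"rot": [0,0,0]}]}}

```text
clock: 19.0
tcp_pos: [0.4768, -0.1979, 0.1191]
tool_rot: [3.141, 0.0, 1.518]
force: [0.3, -0.1, -0.0]
opening: -0.0001
grip_force: 0.0
```

```bash
python3 dial.py d2.png
```

```text
bar 61.0 depth -36.1836429172092 steps to 180: 3.3055555555555554 t 19.05 F [ 0.3 -0.1  0.5] tcp [ 0.4766 -0.1977  0.1187]
```

View pics/d2.png

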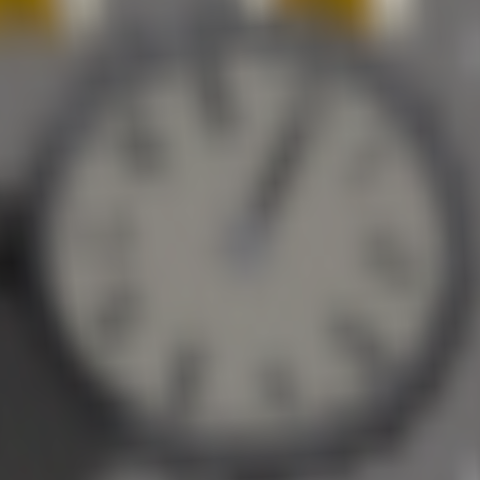

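Request:
{"fn": "send_rows", "kwargs": {"deltas": [{"xyz": [0,0,0.8],"rot": [0,0,0]},{"xyz": [0,0,1.3],"rot": [0,0,0]},{"xyz": [0,0,1.8],"rot": [0,0,0]},{"xyz": [0,0,2.35],"rot": [0,0,0]},{"xyz": [0,0,2.35],"rot": [0,0,0]},{"xyz": [0,0,2.35],"rot": [0,0,0]},{"xyz": [0,0,2.35],"rot": [0,0,0]},{"xyz": [0,0,1.2],"rot": [0,0,0]},{"xyz": [0,0,0],"rot": [0,0,0]},{"xyz": [0,0,0],"rot": [0,0,0]}]}}

```text
clock: 20.3
tcp_pos: [0.4769, -0.1979, 0.1191]
tool_rot: [3.141, 0.0, 1.518]
force: [-0.3, -0.2, 0.3]
opening: 0.0002
grip_force: 0.0
```

Request:
{"fn": "send_rows", "kwargs": {"deltas": [{"xyz": [0,0,0.8],"rot": [0,0,0]},{"xyz": [0,0,1.3],"rot": [0,0,0]},{"xyz": [0,0,1.8],"rot": [0,0,0]},{"xyz": [0,0,2.35],"rot": [0,0,0]},{"xyz": [0,0,2.35],"rot": [0,0,0]},{"xyz": [0,0,2.35],"rot": [0,0,0]},{"xyz": [0,0,2.35],"rot": [0,0,0]},{"xyz": [0,0,1.2],"rot": [0,0,0]},{"xyz": [0,0,0],"rot": [0,0,0]},{"xyz": [0,0,0],"rot": [0,0,0]}]}}

```text
clock: 21.55
tcp_pos: [0.4768, -0.1978, 0.1191]
tool_rot: [3.141, 0.0, 1.518]
force: [0.1, -0.6, -0.1]
opening: -0.0006
grip_force: 0.0
```

```bash
python3 dial.py
```

```text
bar 135.0 depth -32.59309641520182 steps to 180: 1.25 t 21.6 F [0.2 0.2 0.6] tcp [ 0.4766 -0.1977  0.1186]
```

One more step remains.

Request:
{"fn": "send_rows", "kwargs": {"deltas": [{"xyz": [0,0,0.8],"rot": [0,0,0]},{"xyz": [0,0,1.3],"rot": [0,0,0]},{"xyz": [0,0,1.8],"rot": [0,0,0]},{"xyz": [0,0,2.35],"rot": [0,0,0]},{"xyz": [0,0,2.35],"rot": [0,0,0]},{"xyz": [0,0,2.35],"rot": [0,0,0]},{"xyz": [0,0,2.35],"rot": [0,0,0]},{"xyz": [0,0,1.2],"rot": [0,0,0]},{"xyz": [0,0,0],"rot": [0,0,0]},{"xyz": [0,0,0],"rot": [0,0,0]}]}}

```text
clock: 22.85
tcp_pos: [0.4769, -0.1979, 0.1191]
tool_rot: [3.141, 0.0, 1.518]
force: [0.1, 0.2, 0.7]
opening: 0.0001
grip_force: 0.0
```

Request:
{"fn": "send_rows", "kwargs": {"deltas": [{"xyz": [0,0,-3],"rot": [0,0,0]},{"xyz": [0,0,-7],"rot": [0,0,0]},{"xyz": [-3,-3,-9],"rot": [0,0,0]},{"xyz": [-6,-5,-9],"rot": [0,0,0]},{"xyz": [-6,-5,-9],"rot": [0,0,0]},{"xyz": [-6,-5,-9],"rot": [0,0,0]},{"xyz": [-6,-5,-9],"rot": [0,0,0]},{"xyz": [-6,-5,-9],"rot": [0,0,0]},{"xyz": [-6,-5,-9],"rot": [0,0,0]},{"xyz": [-6,-5,-9],"rot": [0,0,0]}]}}

```text
clock: 24.1
tcp_pos: [0.4237, -0.2548, 0.2085]
tool_rot: [-3.141, -0.0, 1.518]
force: [-0.4, -0.5, -0.1]
opening: 0.0003
grip_force: 0.0
```

```bash
python3 dial.py; python3 - <<'E'
from h import *
im=arm.snapshot('wrist')[0]; t=arm.snapshot('top')[0][180:260,265:380]
cv2.imwrite('pics/f.png',np.hstack([cv2.resize(im,(400,300)),cv2.resize(t,(400,300),interpolation=2)])[:,:,::-1])
E
```

```text
bar 187.0 depth -25.987219068739147 steps to 180: 9.805555555555555 t 24.15 F [-0.   0.6 -0.6] tcp [ 0.4237 -0.2549  0.2086]
```

View pics/f.png

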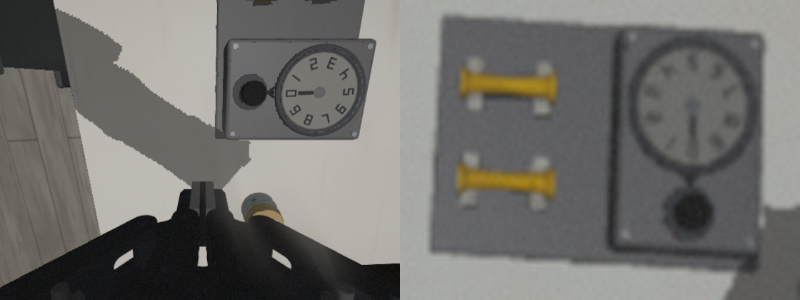

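The wrist view shows the 0 and its bar at (292–315, 93), pointing at the arrow at (271, 93). The top view shows both rods lying in their cradles, and the button is up.

```bash
python3 -c "
from workcell import arm
print(arm.hand_in())"
```

```text
the job is handed in; nothing more can be done
None
```

The loose rod lies in the free cradle, numeral 0 stands at the mark with the button up, and I handed the job in at about 24 s; the hand-in returned no verdict.

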